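# Eject a hot strap slider from its forming die and put the scraper back

### The job

Press the ejector lever of the forming die fully down so that the freshly formed strap slider rises out of its cavity, then take the scraper from the slotted wooden block and push the slider with it across the die face into the catch tray. Slide the scraper back down into its slot. The slider is still hot, so only the scraper may touch it, and do not knock the jar, tin or spanner about.

Things in the scene. Friction and masses are not known exactly. Their poses are not given: they have to be found in the camera images.
- die: Fixed steel die block 110 (x) by 150 (y) mm, top face 45 mm above the bench. Origin: centre of its underside on the bench; z up. Along its y: lever at the -y end, cavity (starting 40 mm from that end), open face, catch tray from y = +75 mm. Fences 8 mm high above the face run along y at x = +-50 mm, 94 mm apart. All turn with it.
- cavity (a point): Centre of the cavity's mouth, level with the die face, at (0, -10, 45) mm in the die's frame. The cavity is 63 (x) by 49 (y) mm, 8 mm deep; the brass ejector plate 43 x 34 mm in its floor ends 1.5 mm above the die face when the lever is fully down, so keep a tool's edge about 3 mm above the face.
- tray_mid (a point): Centre of the catch tray's floor, 30 mm above the bench, so 15 mm below the die face; axes as the die's. The floor is 110 (x) by 105 (y) mm; its outer walls reach 52 mm above the bench.
- eject_lever (a joint): Angle of the ejector lever at the die's -y end: about 0 when raised (0.5 rad above level), 0.5 rad when fully down and level. It takes about 4 N on its pad and stays where it is left. Hinge axis along the die's x, at (0, -84, 30) mm in the die's frame.
- lever_pad (a point): Centre of the upper face of the lever's black pad, 28 x 28 mm, 72 mm out from the hinge; about 68 mm above the bench when raised, 34 mm when the lever is fully down.
- slider: The formed aluminium strap slider: flat rectangular frame 60 (x) by 46 (y) mm, 7 mm thick, with two long slots, 60 g. Origin: centre of its underside; z is its thickness. It starts in the cavity with its top 1 mm below the die face. Hot: fingers and arm must not touch it.
- scraper: Upright scraper, 130 g: flat steel blade 60 mm wide (x), 4 mm thick (y), lowest 12 mm only 2.5 mm thick; dark wooden handle 50 (x) by 18 (y) mm from 70 to 125 mm above the blade's lower edge. Origin: middle of that edge; z points up to the handle. It starts in its slot in the block and may lean up to 0.1 rad.
- slot (a point): Centre of the floor of the scraper's slot, 8 mm above the bench; slot 66 mm long (x), 8 mm wide (y), 45 mm deep, open at the top. The fixed wooden block is 50 mm wide, 53 mm high, from x = -53 to +77 mm; a steel rule 24 mm wide stands fixed in it at x = +58 mm, up to 120 mm above the bench.
- rivet_jar: Bystander: closed jar, 56 mm across, 50 mm high, near the die. Origin under its centre.
- rivet_tin: Bystander: flat steel tin 52 mm across, 26 mm high, beside the wooden block. Origin under its centre.
- spanner: Bystander: steel spanner lying at the left, about 180 mm long. Origin under its middle.

How it is judged:
On the way, in this order (a step that is already met when the one before it is completed fails the run):
1. The ejector lever is fully down (at least 0.47 rad) and the slider has risen out of the cavity, its underside at the height of the die face, still over the cavity (value of joint eject_lever above 0.47 rad and z of slider in the frame of die above 0.0445 m and horizontal distance between slider and cavity below 0.012 m), for 0.2 s.
2. The scraper, out of its slot, pushes the slider along the die face: the slider is more than 20 mm from the cavity's centre, with the scraper's edge within 70 mm behind it (horizontal distance between slider and cavity above 0.02 m and horizontal distance between scraper and slider below 0.07 m and z of slider in the frame of die above 0.04 m), for 0.05 s.
3. The slider lies flat and still on the floor of the catch tray (x of slider in the frame of tray_mid between -0.05 and 0.05 m and y of slider in the frame of tray_mid between -0.053 and 0.05 m and z of slider in the frame of tray_mid below 0.012 m and angle between the z axis of slider and the z axis of tray_mid, either way round below 0.2 rad and linear speed of slider below 0.02 m/s), for 0.2 s.
At the end, for the whole second after the job is handed in: The slider lies flat (within 0.2 rad) and at rest on the floor of the catch tray, either face up; the scraper stands released and at rest fully home in its slot, its edge within 4 mm of the slot's floor and within 6 mm sideways of the slot's centre, upright within 0.13 rad. The lever may stay down (all of step 3 and horizontal distance between scraper and slot below 0.006 m and z of scraper in the frame of slot below 0.004 m and angle between scraper's own z axis and vertical below 0.13 rad and linear speed of scraper below 0.02 m/s); the robot touches nothing.
It fails at once if The gripper or arm touches the hot slider (contact force between any of the fingers, the arm and slider above 0.3 N).
It fails at once if The scraper is pressed on the die (or its tray) with more than 25 N (contact force between scraper and die above 25 N).
It fails at once if The jar, tin or spanner is moved more than 30 mm (distance of any of rivet_jar, rivet_tin, spanner from where it was at the start of the episode above 0.03 m).
It also fails if it takes over 66 s, if anything falls off the work surface, if the arm or the gripper's body presses on something with over 40 N, if the wrist force passes 120 N, or if a joint passes its speed limit or range.

### The arm

A 6-joint arm with a two-finger parallel gripper is mounted at the origin on the work surface. World frame = base frame: x ahead of the robot, y to its left, z up, the work surface at z = 0. Lengths are in m, angles in rad, forces in N, time in s.
With the tool pointing down it reaches from about 0.35 to 0.8 m from the base axis. Payload 7.3 kg.
Tool frame: the origin (TCP) lies between the finger pads; the fingertips stand 25 mm ahead of it and the grasp point (between the pads) lies 6 mm ahead of it (r.tip_extent is the distance from the TCP to the fingertips, in m); z points along the fingers, y is the direction in which the jaws open and shut (so a half turn about z gives the same grasp; the last joint's range is limited). The gripper opens to 85 mm and grips with 20 to 120 N. Pads are 22 mm wide; open, the fingers measure 114 mm over their backs; the gripper's body (76 mm by 85 mm) begins 54 mm behind the grasp point. The pads swing forward as they close: fully open they stand 13 mm farther back than shut.
Start: joints at [1.053, 0.342, 1.524, -0, 1.275, -0.146], TCP at [0.191, 0.489, 0.256] pointing down, gripper open.
Joint ranges: [-2.53, 2.53], [-0.77, 2.02], [0.04, 2.7], [-1, 4.14], [0.28, 2.66], [-3.11, 3.11]. Speed limits (rad/s): [2.57, 2.57, 3.14, 3.14, 3.14, 3.14].

### API

Orientations are given as a unit quaternion [x, y, z, w].
In Python, from workcell import r, command_gripper, optics gives the robot as it stands. The module is installed in compiled form; this text tells all that it offers. Calls block until the motion is done:
- r.reach(position, orientation): joint-space move of the TCP to a pose.
- r.move_straight(position, orientation=None, speed=0.15, max_force=None): straight line of the TCP; orientation=None keeps the orientation; speed is the mean speed in m/s. With max_force (N) it stops when the force on the tool has changed by that much, and returns True; else False.
- r.movej(angles): joint-space move.
- command_gripper(opening, force=None): finger opening in m; force is the grip in N (None keeps the last); returns when the fingers have stopped.
- r.hold(seconds).
- r.solve_ik(position, orientation): joint angles nearest the present ones, or None.
- r.read_state(): the state.
- optics.get_image(name): name is "side" or "top" or "wrist"; returns (picture, depth): 400x640x3 uint8, red, green, blue; 400x640 float32, m along the optical axis (not along the pixel's ray), 0 where there is no reading.
- optics.camera_model(name): a dict with "K" (3x3 intrinsics, pixels), "k1" (the pictures are not rectified: a ray, as slopes to the right and down, at radius r is drawn at 1 + k1 r^2 times it, then the intrinsics apply), "R" (3x3) and "t" (3): a world point X has camera coordinates R X + t; the wrist camera has in their place "tool_from_camera" (4x4, takes a point from camera to tool coordinates, whose origin is the TCP and whose axes are the flange's). Camera axes: x right, y down, z forward; pixel columns grow to the right and rows downward; lengths in m; the calibration is good to about 2 mm. A picture is of the moment at which its call begins: read the wrist's pose just before it. camera_model takes no time and is no camera call.
A pose or a line that the arm cannot do raises r.PlanningError and nothing moves.
- r.finish_job(): hands the job in, once; it reports no verdict.
The state is a dict: "time_s": time; "joint_positions": joint angles; "dq": joint speeds; "tau": joint torques, N m; "eef_pos": TCP position; "eef_rot": TCP orientation; "contact_force": force on the tool from outside, world axes, zero at the start; "torque": the same for the moment, N m; "grip_width": finger opening in m.
Only numpy, scipy, OpenCV 4.12 (cv2) and the standard library are available. Lean on these libraries where they do the work, as an engineer would, in place of code of your own. Each camera call takes 0.05 s, during which the arm holds its last target. There are 200 camera calls.

## Working session

There is one attempt and no reset: what is moved stays moved. The work goes in short steps, each a Python script; the robot and the scene stay as the last script left them, time stands still between calls to the robot, and variables do not carry over. Pictures are saved under pics/ and viewed, about 8 in all and at most 12, crops included, and the job is handed in when it is done.

```bash
mkdir -p pics; cat > h.py <<'E'
import numpy as np, cv2
from workcell import r, command_gripper, optics
from scipy.spatial.transform import Rotation as Ro
def rays(m,uv):
    K=np.array(m["K"]); uv=np.atleast_2d(uv).astype(float)
    d=(uv-[K[0,2],K[1,2]])/[K[0,0],K[1,1]]; s=d.copy()
    for _ in range(20): s=d/(1+m["k1"]*(s**2).sum(1,keepdims=True))
    return np.c_[s,np.ones(len(s))]
def pose(name,m,st=None):
    if name=="wrist":
        st=st or r.read_state(); T=np.array(m["tool_from_camera"]); A=Ro.from_quat(st["eef_rot"]).as_matrix()
        return A@T[:3,:3], A@T[:3,3]+np.array(st["eef_pos"])
    R=np.array(m["R"]); return R.T, -R.T@np.array(m["t"])
def onplane(name,uv,z,st=None):
    m=optics.camera_model(name); R,c=pose(name,m,st); d=rays(m,uv)@R.T
    return c+d*((z-c[2])/d[:,2])[:,None]
def cloud(name,dep,st=None):
    m=optics.camera_model(name); R,c=pose(name,m,st)
    v,u=np.mgrid[:400,:640]; d=rays(m,np.c_[u.ravel(),v.ravel()])
    P=(d*dep.reshape(-1,1))@R.T+c; P[dep.ravel()<=0]=np.nan
    return P.reshape(400,640,3)
def shot(name,fn):
    st=r.read_state(); p,d=optics.get_image(name); cv2.imwrite(f"pics/{fn}.png",p[...,::-1]); np.savez(f"pics/{fn}.npz",p=p,d=d,pos=st["eef_pos"],rot=st["eef_rot"]); return p,d,st
def Q(yaw): # tool down, tool y axis at world angle yaw
    y=np.array([np.cos(yaw),np.sin(yaw),0]); z=np.array([0,0,-1.]); x=np.cross(y,z)
    return Ro.from_matrix(np.c_[x,y,z]).as_quat()
E
python3 - <<'E'
from h import *
for n in("top","side"):
    p,d,st=shot(n,n+"0"); m=optics.camera_model(n); R,c=pose(n,m); print(n,c.round(3),R[:,2].round(2),np.array(m["K"])[0,0],m["k1"])
print(st["eef_rot"],Ro.from_quat(st["eef_rot"]).as_matrix().round(2).tolist())
E
```

```text
top [3.770e-01 1.000e-03 1.213e+00] [ 0.16  0.02 -0.99] 396.65729567158013 -0.011554685088499762
side [0.353 0.652 0.762] [ 0.2  -0.66 -0.72] 366.24767498314407 -0.04141359146915521
[ 1.84838517e-01  9.82768633e-01 -6.89877871e-04 -2.45615712e-04] [[-0.93, 0.36, -0.0], [0.36, 0.93, -0.0], [0.0, -0.0, -1.0]]
```

View pics/top0.png

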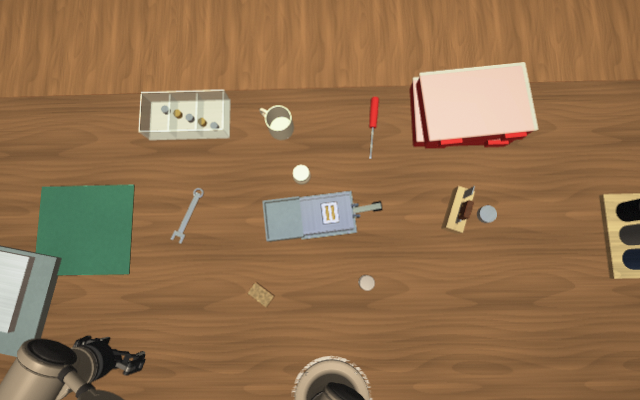

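View pics/side0.png

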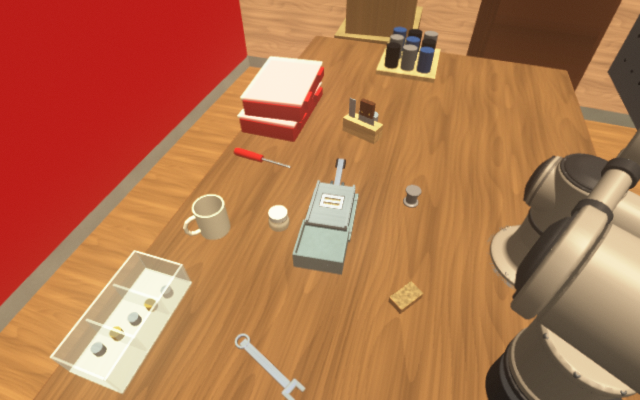

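Both views show the die with its lever at the right in the top view: slider about (330,213), pad (377,206), block and scraper (460,209), jar (301,174), tin (488,214). The spanner is at (188,215). Next I'll measure from depth and rays.

```bash
python3 - <<'E'
from h import *
print(r.tip_extent, np.array(optics.camera_model("wrist")["tool_from_camera"]).round(3).tolist(),np.array(optics.camera_model("wrist")["K"])[0,0])
D=np.load("pics/top0.npz");P=cloud("top",D["d"]); z=P[...,2]
v,u=np.mgrid[:400,:640]
def box(m,n):
    X=P[m][:,:2].astype(np.float32); X=X[np.isfinite(X).all(1)]; (c,s,a)=cv2.minAreaRect(X); print(n,len(X),np.round(c,4),np.round(s,4),round(a,1),"zmed",np.nanmedian(P[m][:,2]).round(4)); return c,s,a
reg=(u>255)&(u<362)&(v>185)&(v<248)
box(reg&(z>.015),"die+tray")
box(reg&(z>.04)&(z<.058)&(u>302),"dieface")
box((u>362)&(u<390)&(v>195)&(v<220)&(z>.045),"pad")
b=(u>435)&(u<476)&(v>178)&(v<240)
box(b&(z>.035)&(z<.065),"block"); box(b&(z>.11),"handle/rule")
box((u>476)&(u<500)&(v>200)&(v<228)&(z>.015),"tin"); box((u>288)&(u<313)&(v>162)&(v<186)&(z>.035),"jar")
hsv=cv2.cvtColor(D["p"],cv2.COLOR_RGB2HSV)
print("slider",onplane("top",[[330,213]],.044),"pad",onplane("top",[[377,206]],.068),"blk",onplane("top",[[460,209]],.053))
big=cv2.resize(np.hstack([D["p"][160:260,250:400],D["p"][160:260,420:520]]),None,fx=3.2,fy=3.2,interpolation=cv2.INTER_CUBIC)
cv2.imwrite("pics/crop.png",big[...,::-1])
E
```

```text
0.025 [[0.001, -0.966, -0.257, 0.065], [1.0, 0.001, 0.0, -0.0], [-0.0, -0.257, 0.966, -0.118], [0.0, 0.0, 0.0, 1.0]] 307.1506199263585
die+tray 3617 [0.5278 0.0443] [0.1288 0.2917] 5.8 zmed 0.0432
dieface 1699 [ 0.5339 -0.011 ] [0.1109 0.1805] 5.6 zmed 0.0461
pad 143 [ 0.5483 -0.131 ] [0.0509 0.028 ] 86.9 zmed 0.0626
block 614 [ 0.5365 -0.3878] [0.0519 0.1321] 69.3 zmed 0.0535
handle/rule 176 [ 0.5439 -0.3911] [0.0192 0.0911] 69.4 zmed 0.132
tin 258 [ 0.5241 -0.4772] [0.0514 0.0491] 89.8 zmed 0.0266
jar 220 [0.6564 0.0798] [0.049  0.0476] 51.4 zmed 0.0508
slider [[ 0.53088451 -0.0076893   0.044     ]] pad [[ 0.54555144 -0.14455223  0.068     ]] blk [[ 0.53395677 -0.3885028   0.053     ]]
```

```bash
python3 - <<'E'
from h import *
a=np.radians
command_gripper(0.0,40)
r.reach([0.50,-0.345,0.27],Q(a(69.3))); shot("wrist","w_blk")
r.reach([0.545,-0.06,0.22],Q(a(95.8))); shot("wrist","w_die")
print(r.read_state()["time_s"],r.read_state()["joint_positions"])
A=[cv2.imread(f"pics/{n}.png") for n in("w_blk","w_die")]
cv2.imwrite("pics/w.png",cv2.resize(np.vstack(A),None,fx=.75,fy=.75,interpolation=cv2.INTER_AREA))
E
```

```text
5.2083 [-2.51503090e-01  4.15447030e-01  1.51540665e+00 -3.91637883e-04
  1.20985278e+00 -1.92148180e+00]
```

View pics/w.png

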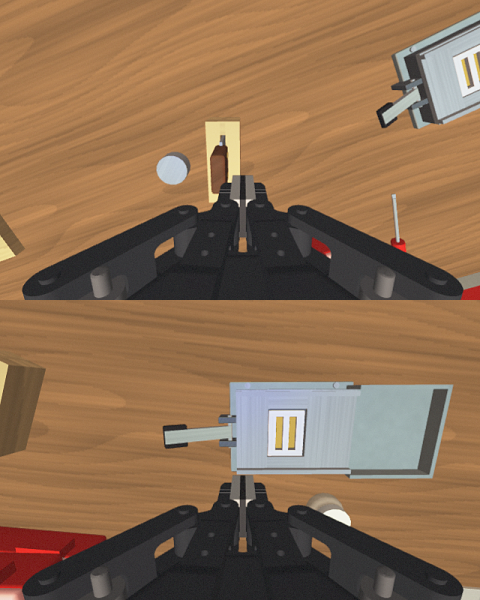

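The upper half (w_blk) shows the block, with the handle at about (220,170) and the tin at (173,168). The lower half (w_die) shows the raised lever pad at (175,436), the slider at (286,433), and the tray to the right. Next I'll refine from these wrist views.

```bash
python3 - <<'E'
from h import *
def load(n):
    D=np.load(f"pics/{n}.npz"); st=dict(eef_pos=D["pos"],eef_rot=D["rot"]); return D["p"],cloud("wrist",D["d"],st),st
v,u=np.mgrid[:400,:640]
def rect(m,n,P):
    X=P[m][:,:2].astype(np.float32); X=X[np.isfinite(X).all(1)]; (c,s,a)=cv2.minAreaRect(X); print(n,len(X),np.round(c,4),np.round(s,4),round(a,1),"z",np.nanmedian(P[m][:,2]).round(4))
p,P,st=load("w_die"); z=P[...,2]; hsv=cv2.cvtColor(p,cv2.COLOR_RGB2HSV)
ok=(v<230)&(z>.02)
rect(ok&(u>300)&(u<615)&(v>105)&(z<.06),"die+tray",P)
# slider by brightness: white frame
m=((hsv[...,2]>215)&(hsv[...,1]<25)&(u>340)&(u<420)&(v>130)&(v<220)).astype(np.uint8)
br=((hsv[...,0]<35)&(hsv[...,1]>90)&(u>345)&(u<415)&(v>140)&(v<215)).astype(np.uint8)
for mm,n,zz in((m,"slider",.044),(br,"brass",.04)):
    c=np.argwhere(mm)[:,::-1]; X=onplane("wrist",c,zz,st)[:,:2].astype(np.float32); print(n,len(c),cv2.minAreaRect(X))
dk=(hsv[...,2]<70)&(u>210)&(u<262)&(v>155)&(v<210)
dk=cv2.morphologyEx(dk.astype(np.uint8),cv2.MORPH_OPEN,np.ones((5,5)))>0
rect(dk,"pad dark",P); rect(dk&(z>.05),"pad",P)
rect(ok&(u>205)&(u<262)&(v>150)&(v<215)&(z>.05),"pad z",P)
p,P,st=load("w_blk"); z=P[...,2]
b=(u>262)&(u<330)&(v>150)&(v<290)
rect(b&(z>.045)&(z<.06)&(v<262),"block",P)
hz=b&(z>.12)&(z<.14)&(v<262); rect(hz,"handle top",P)
hsv=cv2.cvtColor(p,cv2.COLOR_RGB2HSV)
for lo,hi in((.085,.1),(.1,.115),(.115,.126),(.126,.14)):
    q=b&(z>lo)&(z<hi)&(v<262); print(lo,q.sum(),np.nanmean(P[q],0).round(4))
cv2.imwrite("pics/blk.png",cv2.resize(np.hstack([p[140:270,240:350],np.load("pics/w_die.npz")["p"][100:230,200:420]]),None,fx=2.4,fy=2.4)[...,::-1])
E
```

```text
die+tray 31811 [0.5232 0.0524] [0.1157 0.2775] 6.1 z 0.0446
slider 1847 ((0.5321153402328491, -0.0060441941022872925), (0.05936991795897484, 0.04524659365415573), 6.018946647644043)
brass 706 ((0.5320347547531128, -0.005850639194250107), (0.041149407625198364, 0.02529226616024971), 5.95781135559082)
pad dark 298 [ 0.5455 -0.1427] [0.0276 0.0234] 6.2 z 0.0657
pad 298 [ 0.5455 -0.1427] [0.0276 0.0234] 6.2 z 0.0657
pad z 1188 [ 0.5452 -0.1383] [0.0282 0.0374] 5.4 z 0.0638
block 2438 [ 0.529  -0.3865] [0.0497 0.12  ] 69.3 z 0.0535
handle top 1001 [ 0.5219 -0.3835] [0.0183 0.0488] 69.7 z 0.133
0.085 121 [ 0.5082 -0.3742  0.0926]
0.1 123 [ 0.5102 -0.3746  0.1078]
0.115 96 [ 0.5077 -0.3739  0.1209]
0.126 942 [ 0.5187 -0.3824  0.1328]
```

View pics/blk.png

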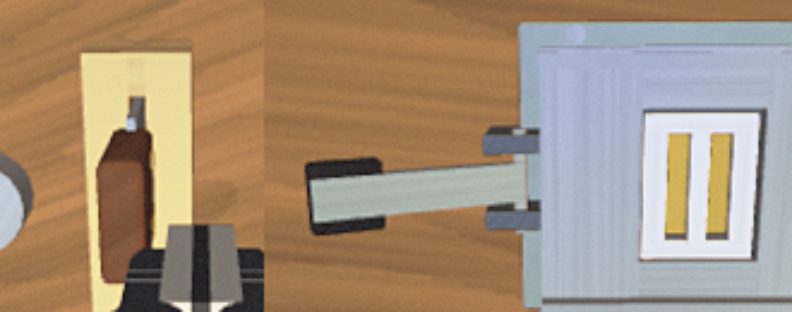

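```bash
cat >> h.py <<'E'
CAV=np.array([.532,-.006]); YD=np.radians(6.0); EY=np.array([-np.sin(YD),np.cos(YD)]); EX=np.array([np.cos(YD),np.sin(YD)])
SL=np.array([.5225,-.3838]); YS=np.radians(-20.6)
def die(x,y,z): return [*(CAV+EX*x+EY*y),z]   # x,y from cavity centre
E
python3 - <<'E'
from h import *
q=Q(YD+np.pi/2)
r.reach(die(0,-.143,.15),q); r.move_straight(die(0,-.143,.105),speed=.15)
s=r.move_straight(die(0,-.145,.054),speed=.04,max_force=25); S=r.read_state(); print(s,np.round(S["eef_pos"],4),np.round(S["contact_force"],1))
r.hold(.3); S=r.read_state(); print(np.round(S["eef_pos"],4),np.round(S["contact_force"],1))
r.move_straight(die(0,-.145,.15)); r.reach([*(die(.013,-.054,.22))],q)
shot("wrist","w_die2"); p=cv2.imread("pics/w_die2.png"); cv2.imwrite("pics/c2.png",p[80:240,180:620])
P=cloud("wrist",np.load("pics/w_die2.npz")["d"],r.read_state()); v,u=np.mgrid[:400,:640]
hsv=cv2.cvtColor(p,cv2.COLOR_BGR2HSV); m=(hsv[...,2]>215)&(hsv[...,1]<25)&(u>330)&(u<430)&(v>120)&(v<230)
print("slider",np.nanmedian(P[m],0),cv2.minAreaRect(P[m][:,:2].astype(np.float32)),r.read_state()["time_s"])
m=(hsv[...,2]<70)&(u>190)&(u<270)&(v>140)&(v<220); print("pad z",np.nanpercentile(P[m][:,2],[20,50,80]))
E
```

```text
True [ 0.5472 -0.1502  0.0589] [-1.7  0.9  9.6]
[ 0.5472 -0.1502  0.0589] [-1.7  1.7  9.9]
slider [ 0.53032132 -0.00678761  0.05335376] ((0.5319671630859375, -0.0066937170922756195), (0.05855702608823776, 0.04455677792429924), 6.691190242767334) 8.9083
pad z [0.03289783 0.03361659 0.03421077]
```

View pics/c2.png

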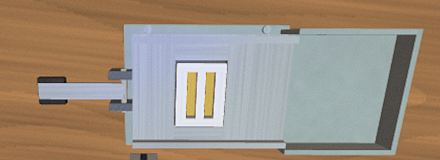

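The lever is down: pad top at 33.6 mm, slider top at 53.4 mm, still over the cavity. Next is the scraper.

```bash
python3 - <<'E'
from h import *
q=Q(YS+np.pi/2)
r.reach([*SL,.24],q); command_gripper(.06,50)
s=r.move_straight([*SL,.111],speed=.12,max_force=15); S=r.read_state(); print(s,np.round(S["eef_pos"],4))
command_gripper(.0,50); S=r.read_state(); print("grip",S["grip_width"],np.round(S["contact_force"],1))
s=r.move_straight([*SL,.20],speed=.08,max_force=30); S=r.read_state(); print(s,np.round(S["eef_pos"],4),S["grip_width"],np.round(S["contact_force"],1),np.round(S["torque"],2),S["time_s"])
r.move_straight([*SL,.24]); 
shot("side","s1")
p=cv2.imread("pics/s1.png"); cv2.imwrite("pics/s1c.png",cv2.resize(p[30:210,260:460],None,fx=3,fy=3))
E
```

```text
False [ 0.5229 -0.3842  0.1119]
grip 0.017556368814748563 [-1.   0.7  3. ]
False [ 0.5222 -0.3836  0.1993] 0.01760424587351309 [-0.4 -0.4 -1.8] [-0.   -0.09 -0.04] 13.6917
```

View pics/s1c.png

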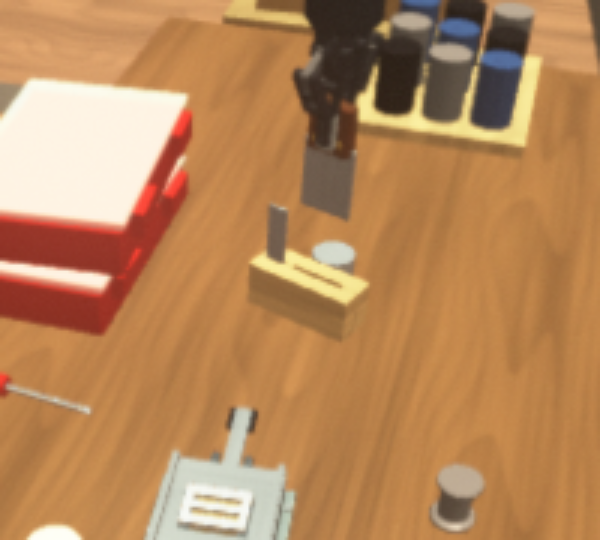

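The scraper hangs straight below the gripper, and the slot is visible in the crop at about (295,263)–(342,288). The slot measurement comes next, then the push.

```bash
python3 - <<'E'
from h import *
D=np.load("pics/s1.npz")["p"]; hsv=cv2.cvtColor(D,cv2.COLOR_RGB2HSV)
v,u=np.mgrid[:400,:640]
# dark slot within yellow top, side view
W=onplane("side",np.c_[u.ravel(),v.ravel()],.053).reshape(400,640,3)[...,:2]-SL
ds=np.array([np.cos(YS),np.sin(YS)]); n=np.array([-ds[1],ds[0]])
X=W@ds; Y=W@n; m=(abs(X+0)<.042)&(abs(Y)<.018)&(hsv[...,2]<150); print("slot rel SL (x,y)",m.sum(),X[m].min(),X[m].max(),Y[m].mean(),np.median(hsv[...,2][(abs(X)<.04)&(abs(Y)<.02)]))
q=Q(YD+np.pi/2)
r.move_straight(die(0,-.042,.24),q,speed=.2)
r.move_straight(die(0,-.042,.165),speed=.12,max_force=10)
S=r.read_state(); print(np.round(S["eef_pos"],4),np.round(S["contact_force"],1))
s=r.move_straight(die(0,-.042,.140),speed=.015,max_force=3); S=r.read_state(); print("touch",s,np.round(S["eef_pos"],4),np.round(S["contact_force"],1))
z=S["eef_pos"][2]; r.move_straight(die(0,-.042,z+.0035),speed=.02)
S=r.read_state(); print(np.round(S["eef_pos"],4),np.round(S["contact_force"],1),S["time_s"])
shot("side","s2"); p=cv2.imread("pics/s2.png"); cv2.imwrite("pics/s2c.png",cv2.resize(p[110:280,270:400],None,fx=3.5,fy=3.5))
E
```

```text
Traceback (most recent call last):
ValueError: zero-size array to reduction operation minimum which has no identity
```

```bash
python3 - <<'E'
from h import *
ds=np.array([np.cos(YS),np.sin(YS)]); n=np.array([-ds[1],ds[0]])
uv=np.array([[295,263],[342,288],[318.5,275.5]])/3+[260,30]
W=onplane("side",uv,.053)[:,:2]-SL; print("slot rel SL",np.c_[W@ds,W@n].round(4).tolist())
q=Q(YD+np.pi/2)
r.move_straight(die(0,-.042,.24),q,speed=.2)
r.move_straight(die(0,-.042,.165),speed=.12,max_force=10)
S=r.read_state(); print(np.round(S["eef_pos"],4),np.round(S["contact_force"],1))
s=r.move_straight(die(0,-.042,.140),speed=.015,max_force=3); S=r.read_state(); print("touch",s,np.round(S["eef_pos"],4),np.round(S["contact_force"],1))
z=S["eef_pos"][2]; r.move_straight(die(0,-.042,z+.0035),speed=.02)
S=r.read_state(); print(np.round(S["eef_pos"],4),np.round(S["contact_force"],1),S["time_s"])
shot("side","s2"); p=cv2.imread("pics/s2.png"); cv2.imwrite("pics/s2c.png",cv2.resize(p[110:280,270:400],None,fx=3.5,fy=3.5))
E
```

```text
slot rel SL [[0.0313, -0.0067], [-0.0371, 0.0019], [-0.0034, -0.0023]]
[ 0.5368 -0.048   0.1656] [-0.3 -0.1 -1.2]
touch True [ 0.5364 -0.0478  0.1485] [-1.4  0.7  3.7]
[ 0.5364 -0.0478  0.1519] [ 0.3  0.8 -0.6] 18.2083
```

View pics/s2c.png

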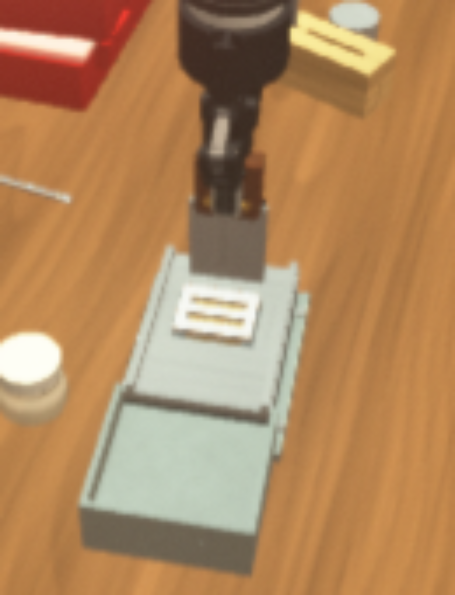

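The blade stands on the face just behind the slider, touch height as expected. Now the push.

```bash
python3 - <<'E'
from h import *
z=r.read_state()["eef_pos"][2]
s=r.move_straight(die(0,.096,z),speed=.05,max_force=15); S=r.read_state(); print(s,np.round(S["eef_pos"],4),np.round(S["contact_force"],1)); r.hold(.3)
shot("side","s3"); p=cv2.imread("pics/s3.png"); cv2.imwrite("pics/s3c.png",cv2.resize(p[110:280,270:400],None,fx=3.5,fy=3.5)); print(S["time_s"])
E
```

```text
False [0.522  0.0894 0.1518] [ 0.  -0.8 -1.5]
21.1667
```

View pics/s3c.png

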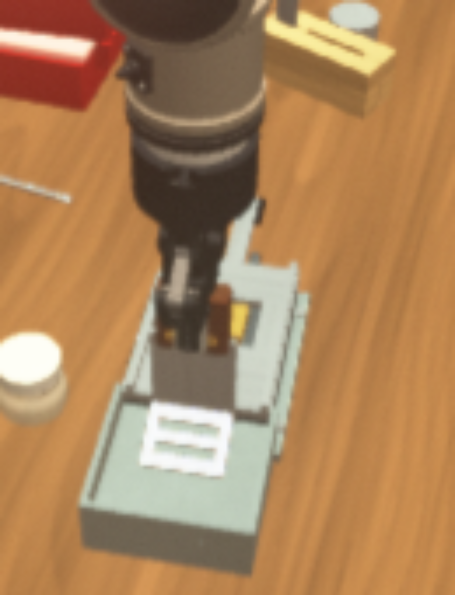

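The slider appears flat in the tray. I'll lift off, check it by depth, and return the scraper to the pose where it was grasped.

```bash
python3 - <<'E'
from h import *
S=r.read_state(); x,y,_=S["eef_pos"]
r.move_straight([x,y,.24],speed=.15); r.move_straight([*SL,.24],Q(YS+np.pi/2),speed=.2); r.hold(.3)
p,d,_=shot("side","s4"); P=cloud("side",d); v,u=np.mgrid[:400,:640]; hsv=cv2.cvtColor(p,cv2.COLOR_RGB2HSV)
m=(hsv[...,2]>200)&(hsv[...,1]<30)&(u>300)&(u<345)&(v>215)&(v<255); Z=P[m]; Z=Z[np.isfinite(Z).all(1)]
c,s,a=cv2.minAreaRect(Z[:,:2].astype(np.float32)); e=np.array(c)-CAV; print("slider",len(Z),e@EX,e@EY-.1375,s,"z",np.percentile(Z[:,2],[5,50,95]).round(4),"normal",np.linalg.svd(Z-Z.mean(0))[2][2].round(2))
s=r.move_straight([*SL,.168],speed=.12,max_force=8)
s=s or r.move_straight([*SL,.1125],speed=.03,max_force=8); S=r.read_state(); print("insert",s,np.round(S["eef_pos"],4),np.round(S["contact_force"],1),np.round(S["torque"],2),S["time_s"])
E
```

```text
slider 1280 -0.0005093640956733564 -0.024347009840378686 (0.10687461495399475, 0.14167016744613647) z [0.0268 0.0302 0.0448] normal [ 0.   -0.13 -0.99]
insert False [ 0.5226 -0.3839  0.1127] [ 0.1  0.1 -1. ] [ 0.03 -0.01 -0.  ] 27.875
```

```bash
python3 - <<'E'
from h import *
s=r.move_straight([*SL,.108],speed=.015,max_force=4); S=r.read_state(); print("floor",s,np.round(S["eef_pos"],4),np.round(S["contact_force"],1))
command_gripper(.05); r.move_straight([*SL,.25],speed=.15); r.reach([.46,-.30,.27],Q(YS+np.pi/2)); r.hold(.3)
p,d,st=shot("wrist","w5"); P=cloud("wrist",d,st); z=P[...,2]
E2=P[...,:2]-SL; near=np.linalg.norm(E2,axis=2)<.05
ds=np.array([np.cos(YS),np.sin(YS)]); X=E2@ds
h=near&(z>.122)&(z<.15)&(X<.04); print("handle top",h.sum(),np.nanmedian(z[h]),cv2.minAreaRect(P[h][:,:2].astype(np.float32)))
p2,d2,_=shot("side","s5"); P=cloud("side",d2); v,u=np.mgrid[:400,:640]
g=p2[...,:].min(2); m=(g>215)&(u>300)&(u<345)&(v>215)&(v<255); Z=P[m]; Z=Z[np.isfinite(Z).all(1)]
c,s,a=cv2.minAreaRect(Z[:,:2].astype(np.float32)); e=np.array(c)-CAV; print("slider",len(Z),e@EX,e@EY-.1375,s,"z",np.percentile(Z[:,2],[5,50,95]).round(4),"n",np.linalg.svd(Z-Z.mean(0))[2][2].round(2),r.read_state()["time_s"])
a=cv2.resize(p2[40:280,270:400],None,fx=2.3,fy=2.3); b=cv2.resize(p,None,fx=.75,fy=.75); H=np.zeros((552,a.shape[1]+480,3),np.uint8); H[:a.shape[0],:a.shape[1]]=a; H[:300,a.shape[1]:]=b
cv2.imwrite("pics/fin.png",H[...,::-1])
E
```

```text
floor True [ 0.5227 -0.384   0.1115] [0.1 0.6 4.8]
handle top 248 0.13234298393637003 ((0.532228946685791, -0.37866246700286865), (0.009559323079884052, 0.03704667463898659), 53.945743560791016)
slider 257 -0.00033460734833477834 -0.02574584343686151 (0.06079981476068497, 0.05392874404788017) z [0.0286 0.0354 0.0376] n [-0.01  0.03 -1.  ] 30.5167
```

View pics/fin.png

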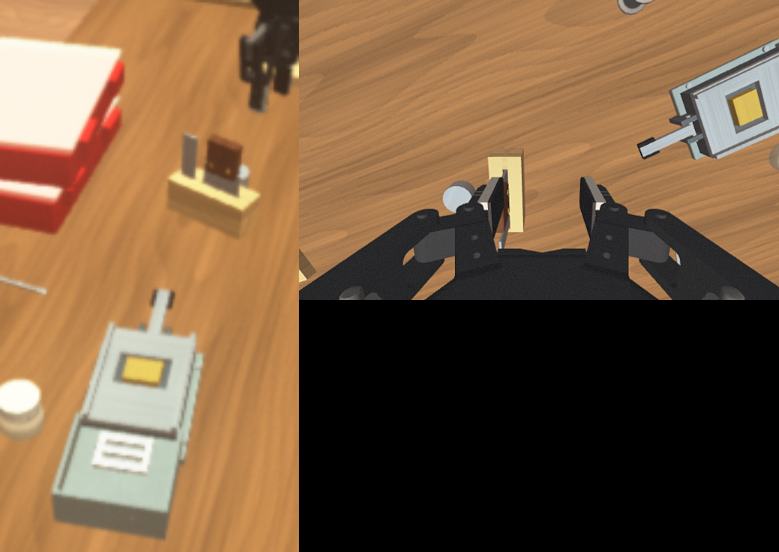

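```bash
python3 -c "
from workcell import r
r.hold(.3); r.finish_job()"
```

```text
the job is handed in; nothing more can be done
```

I pressed the lever down, pushed the slider with the scraper into the catch tray, slid the scraper back into its slot, and handed the job in. The clock read about 30 s at my last check, against the 66 s limit.

What the checks showed:
- **Lever and slider rise:** the pad top ended at 33.6 mm and the slider's top at 53.4 mm, still over the cavity. Both match the lever being fully down.
- **Push:** I touched the blade to the die face at about 4 N, raised it 3.5 mm and pushed. The push never tripped its 15 N stop.
- **Slider in the tray:** it lies flat, with its surface at about 35–37 mm, which fits a 7 mm part on the 30 mm floor. Its centre is about 26 mm from the tray's centre, towards the die, so its rear edge is only about 3 mm clear of the die wall.
- **Scraper home:** it went in freely and met the slot floor at about 5 N, 0.4 mm lower than where I gripped it. Its handle top measured 132.3 mm, against 133 mm when fully home.

Two checks were poor:
- **First slider check in the tray:** my colour mask picked up the tray as well, so I repeated it with a stricter one. The figures above are from the repeat.
- **Handle position at the end:** a finger partly hid the handle in the last wrist view, so its sideways position there is not usable. I rely on the release pose, the floor contact and the side picture, which shows it upright in the slot.

I did not re-measure the jar, tin or spanner. The jar and tin look in place in the last pictures. The spanner is not in view, but the arm did not work near it.

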